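# Put the pigment jar away in the tambour cabinet

### The job

Roll the slatted cover of the small wooden cabinet all the way back, put the squat stoppered jar away inside, standing wholly on the empty round mat, and roll the cover fully shut again. Set the jar down gently, keep it upright all the while, and leave everything else, in the cabinet and on the table, where it is.

Things in the scene. Friction and masses are not known exactly. Their poses are not given: they have to be found in the camera images.
- cabinet: Fixed light-wood cabinet, 286 mm deep (x), 398 wide (y), 208 high; round-topped cheeks, inner faces at y +-185. Origin: centre of underside; front faces its -x. Inner floor at z = 50. Front board x -136 to -124, top at z = 96. Inner back wall at x = 101. Track: a circle about an axis along y through z = 65 over the origin. Cover fully back: mouth open from above from x -124 to x 20.
- cover (a joint): Angle of the slatted brown cover along its track, rad: 0 = fully shut on the front board, 1.5 = all the way back, over the top and under the rear hood; stops at both ends. May start up to 0.35 ajar. 366 mm wide, 103 degrees of arc, outer face 130 mm, inner 121 mm from the track's axis. Stays wherever it is left; moving it takes about 1 to 6 N at the pull.
- pull (a point): Centre of the cover's pull: a brass bar 40 mm long along the cabinet's y, 14 mm thick, mid-width, 30 mm out from the slats on a central stem 10 mm thick; can be pinched by its ends from above. In the cabinet's frame, with a = 0.40 + joint value (rad): x = -160 cos a, z = 65 + 160 sin a (mm).
- jar: The squat jar to put away: white ceramic, round, 52 mm across and straight-sided to 47 mm height, with a cork stopper 34 mm across; 70 mm high in all, about 0.2 to 0.4 kg. Stands on the table. Origin: centre of its underside, z up.
- mat: Empty round black rubber mat on the cabinet's inner floor, 80 mm across, 3 mm thick, fixed. Origin: centre of its underside. It takes one of three places in a row along the cabinet's y, 90 mm apart, 50 mm in front of the cabinet's middle; the phial and the tub stand in the other two.
- phial: Slim amber bottle with black cap, 40 mm across, 85 mm high, standing in the cabinet; stays there. Origin: centre of its underside.
- tub: Small clear jar with white cap, 44 mm across, 55 mm high, standing in the cabinet; stays there. Origin: centre of its underside.
- cup: Open white ceramic cup, 60 mm across the rim, 55 mm high, on the table beside the jar; leave alone. Origin: centre of its underside.
- dish: Shallow white ceramic dish, 80 mm across, 22 mm high, on the table beyond the jar; leave alone. Origin: centre of its underside.
- brush: Paint brush about 200 mm long, lying on the table towards the robot; leave alone. Origin: its middle, on the underside.
There are look-alikes about, which are no part of the job. Leave any pink look-alike of the jar alone.

How it is judged:
By the outcome, as a careful person would: the job done as asked, in the order asked, and still so for the second after the job is handed in, with the robot touching nothing.
It also fails if it takes over 64 s, if anything falls off the work surface, if the arm or the gripper's body presses on something with over 40 N, if the wrist force passes 120 N, or if a joint passes its speed limit or range.

### The arm

A 7-joint arm with a two-finger parallel gripper is mounted at the origin on the work surface. World frame = base frame: x ahead of the robot, y to its left, z up, the work surface at z = 0. Lengths are in m, angles in rad, forces in N, time in s.
With the tool pointing down it reaches from about 0.425 to 0.925 m from the base axis. Payload 6.8 kg.
Tool frame: the origin (TCP) lies at the very end of the fingers, on their centre line; the grasp point (between the pads) lies 19 mm behind it; x points along the fingers, y is the direction in which the jaws open and shut, and the axes are right-handed (so a half turn about x gives the same grasp; the last joint's range is limited). The gripper opens to 85 mm and grips with 20 to 120 N. Pads are 22 mm wide; open, the fingers measure 114 mm over their backs; the gripper's body (76 mm by 85 mm) begins 54 mm behind the grasp point. The pads swing forward as they close: fully open they stand 13 mm farther back than shut.
Start: joints at [1.058, 0.477, 0.022, 1.555, -0.011, 1.109, -0.083], TCP at [0.266, -0.62, 0.231] pointing down, gripper open.
Joint ranges: [-2.96, 2.96], [-0.34, 2.1], [-1.41, 1.46], [0.24, 2.44], [-1.37, 4.51], [0.17, 1.92], [-2.96, 2.96]. Speed limits (rad/s): [2.39, 2.39, 3.14, 3.14, 3.14, 3.14, 3.14].

### API

Orientations are given as a rotation vector (axis times angle).
In Python, from rig import ctrl gives the robot as it stands.
- The arm moves only by the tool step_arm, never from a script. Its argument "motion" is a list that holds one entry, the list of rows, each a list of 4 numbers: the shift along the world's x, y, z as a fraction of full scale, then the turn about the world's z as a fraction of full scale. A call has 1 to 10 rows; each row shifts and turns the pose as measured when the row begins; what a row does not reach is not made up. Full scale, the value 1, is 0.02 m for a shift and 8 degrees for a turn. A row lasts 1/10 s, in which the tool goes at most 50 mm and 8.59 degrees, less where a joint would pass 70% of its speed; a pose out of reach is approached as far as the arm can. A call with a number of a shift or a turn outside -1 to 1 is refused whole. A call with a gripper value outside its range is refused whole. "fingers" is the finger opening in mm, from 0 to 85.4, set as the call begins (left out, the last holds). The fingers move at their own pace and stop on an object; "squeeze" is the grip in N (left out, the last holds). Time passes only in rows, so rows that do not move let the fingers close. It gives the time, the measured TCP pose, the force and the opening at its end, in the units of the state.
- ctrl.get_state(): the state, without advancing time (a new reading comes with each control period).
- ctrl.read_camera(name): name is "side" or "top" or "wrist"; returns a dict with "color" (420x560x3 uint8, red, green, blue), "fx", "fy", "cx", "cy" (pixels), "k1" (the pictures are not rectified: a ray, as slopes to the right and down, at radius r is drawn at 1 + k1 r^2 times it, then the intrinsics apply), "pose" (4x4, takes a point from camera to world coordinates). Camera axes: x right, y down, z forward; pixel columns grow to the right and rows downward; lengths in m; the calibration is good to about 2 mm. A picture is of the moment at which its call begins. There is no depth.
- ctrl.finish_job(): hands the job in, once; it reports no verdict.
The state is a dict: "time_s": time; "joint_positions": joint angles; "joint_vel": joint speeds; "effort": joint torques, N m; "tcp_pos": TCP position; "tool_rot": TCP orientation; "ft_force": force on the tool from outside, world axes, zero at the start; "moment": the same for the moment, N m; "gripper_width": opening from 0.0 (shut) to 1.0 (fully open).
Only numpy, scipy, OpenCV 4.12 (cv2) and the standard library are available. Lean on these libraries where they do the work, as an engineer would, in place of code of your own. Each camera call takes 0.05 s, during which the arm holds its last target. There are 200 camera calls.

## Working session

There is one attempt and no reset: what is moved stays moved. The work goes in short steps, Python scripts to look and compute and a tool call to move; the robot and the scene stay as the last step left them, time stands still between calls to the robot, and variables do not carry over. Pictures are saved under pics/ and viewed, about 8 in all and at most 12, crops included, and the job is handed in when it is done.

Besides the shell and the picture viewer there is one more tool, called after "Emit:" in YAML: its name, and indented under it one key for each argument. step_arm: Moves the arm, as the interface text tells. Shift numbers are shares of 0.02 m and turn numbers shares of 8 degrees, none past 1 either way. Its arguments: {"type":"object","properties":{"motion":{"type":"array"},"fingers":{"type":"number"},"squeeze":{"type":"number"}},"required":["motion"]}

```bash
mkdir -p pics; cat > h.py <<'E'
import numpy as np, cv2
from rig import ctrl
def snap(n,f):
    c=ctrl.read_camera(n); cv2.imwrite(f'pics/{f}.png',c['color'][:,:,::-1])
    np.save(f'pics/{f}.npy',{k:v for k,v in c.items() if k!='color'},allow_pickle=True); return c
def meta(f): return np.load(f'pics/{f}.npy',allow_pickle=True).item()
def ray(m,u,v):
    K=np.array([[m['fx'],0,m['cx']],[0,m['fy'],m['cy']],[0,0,1.]])
    p=cv2.undistortPoints(np.array([[[u,v]]],float),K,np.array([m['k1'],0,0,0.])) .ravel()
    T=np.array(m['pose']); d=T[:3,:3]@np.array([p[0],p[1],1]); return T[:3,3],d/np.linalg.norm(d)
def onz(m,u,v,z):
    o,d=ray(m,u,v); return o+d*(z-o[2])/d[2]
def tri(*r):
    A=sum(np.eye(3)-np.outer(d,d) for o,d in r); b=sum((np.eye(3)-np.outer(d,d))@o for o,d in r)
    p=np.linalg.solve(A,b); return p,[np.linalg.norm((np.eye(3)-np.outer(d,d))@(p-o)) for o,d in r]
def proj(m,P):
    T=np.array(m['pose']); q=T[:3,:3].T@(np.array(P)-T[:3,3]); s=q[:2]/q[2]; s=s*(1+m['k1']*(s@s))
    return np.array([m['fx']*s[0]+m['cx'],m['fy']*s[1]+m['cy']])
E
python3 - <<'E'
from h import *
np.set_printoptions(precision=4,suppress=True)
a=[snap(n,n+'0')['color'] for n in('top','side')]
for n in('top0','side0'): print(meta(n))
s=ctrl.get_state(); print(s)
cv2.imwrite('pics/both.png',np.vstack([cv2.resize(x,(800,600)) for x in a])[:,:,::-1])
E
```

```text
{'fx': 496.6934879261971, 'fy': 496.6934879261971, 'cx': 273.7933644079038, 'cy': 212.25570790401682, 'k1': -0.004610825674102508, 'pose': array([[ 0.022 , -0.9957,  0.0896,  0.3723],
       [-0.9998, -0.022 ,  0.0005, -0.1122],
       [ 0.0015, -0.0896, -0.996 ,  1.4599],
       [ 0.    ,  0.    ,  0.    ,  1.    ]])}
{'fx': 485.66584903100204, 'fy': 485.66584903100204, 'cx': 289.0311286879326, 'cy': 211.08641274982008, 'k1': -0.13558849707521517, 'pose': array([[-0.3885, -0.7042,  0.5942, -0.0941],
       [-0.9214,  0.3043, -0.2418,  0.1262],
       [-0.0105, -0.6415, -0.7671,  0.8879],
       [ 0.    ,  0.    ,  0.    ,  1.    ]])}
{'time_s': 0.1, 'joint_positions': array([ 1.0579,  0.4777,  0.0224,  1.5564, -0.0115,  1.1093, -0.0831]), 'joint_vel': array([ 0.0006, -0.002 , -0.0002, -0.0041, -0.    ,  0.0005,  0.0002]), 'effort': array([  0.0049, -59.7756,   1.614 , -28.1951,   0.0129,   0.005 ,
         0.    ]), 'tcp_pos': array([ 0.2656, -0.62  ,  0.2304]), 'tool_rot': array([ 1.999 ,  0.412 , -1.9999]), 'ft_force': array([ 1.1303,  0.1285, -0.027 ]), 'moment': array([ 0.0063, -0.0508, -0.0173]), 'gripper_width': 0.9967602633026732}
```

View pics/top0.png

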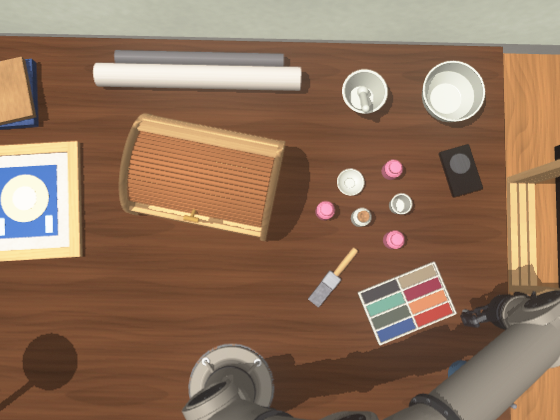

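View pics/side0.png

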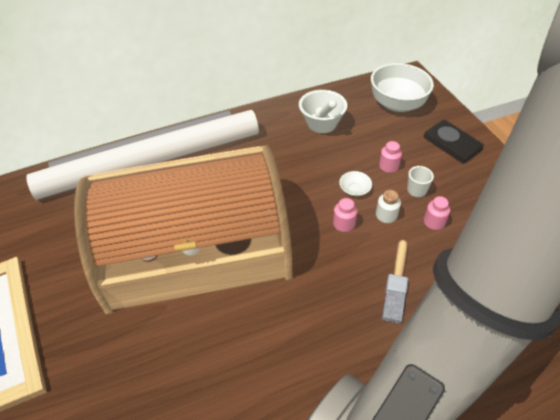

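The top view shows the cabinet at about (200,178), its pull near (193,215), the jar at (361,217), and the cup at (401,204) with pink look-alikes around it. In the side view the pull is at about (185,246), the cork at (391,197), and the black mat at the cabinet's right end, about (233,244). Next I'll enlarge both.

```bash
python3 - <<'E'
import cv2,numpy as np
t=cv2.imread('pics/top0.png');s=cv2.imread('pics/side0.png')
r=lambda im,x,y,w,h,k:cv2.resize(im[y:y+h,x:x+w],None,fx=k,fy=k,interpolation=cv2.INTER_CUBIC)
A=r(t,110,105,190,140,400/190)
B=r(s,70,140,230,175,400/230)
C=r(t,310,150,100,100,3)
D=r(s,330,150,130,90,400/130)
W=np.zeros((600,800,3),np.uint8)
for im,(x,y) in((A,(0,0)),(B,(400,0)),(C,(0,305)),(D,(400,310))):
    im=im[:600-y]; W[y:y+im.shape[0],x:x+im.shape[1]]=im
cv2.imwrite('pics/crop.png',W)
E
```

```text
(no output)
```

View pics/crop.png

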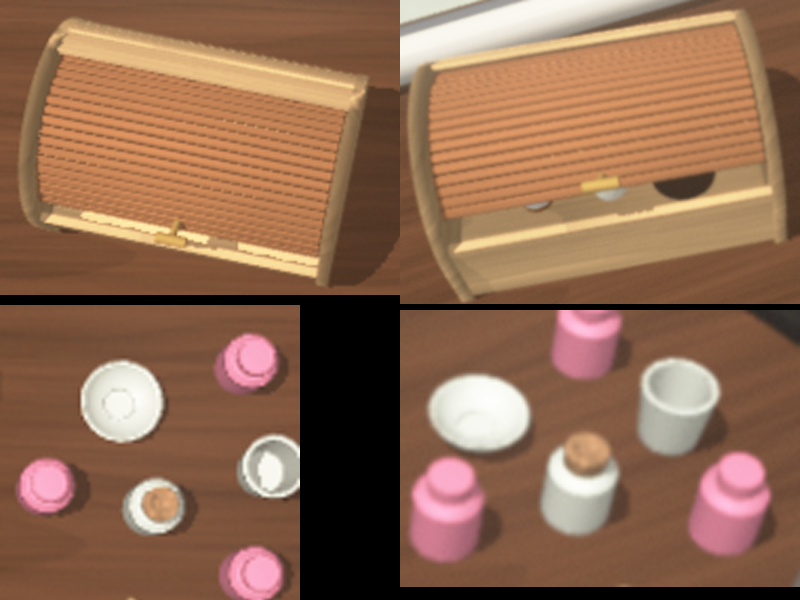

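```bash
cat > m1.py <<'E'
from h import *
from scipy.optimize import least_squares
np.set_printoptions(precision=4,suppress=True)
t,s=meta('top0'),meta('side0')
ct=lambda a,b:(110+a*.475,105+b*.475); cs=lambda a,b:(70+(a-400)*.575,140+b*.575)
pull=(ct(171,240),cs(600,185))
print('pull',tri(ray(t,*pull[0]),ray(s,*pull[1])))
print('cork',tri(ray(t,364.3,215.7),ray(s,390.8,194.5)))
obs=[(s,cs(470,298),(-.143,.199,0)),(s,cs(783,240),(-.143,-.199,0)),(t,ct(322,283),(-.143,-.199,0.03)),
(s,cs(770,192),(-.136,-.185,.096)),(s,cs(458,250),(-.136,.185,.096)),(t,pull[0],None),(s,pull[1],None)]
def W(p,l): c,n=np.cos(p[2]),np.sin(p[2]); return np.array([p[0]+c*l[0]-n*l[1],p[1]+n*l[0]+c*l[1],l[2]])
def P(q): return (-.16*np.cos(.4+q),0,.065+.16*np.sin(.4+q))
f=lambda p:np.concatenate([proj(m,W(p,P(p[3]) if l is None else l))-u for m,u,l in obs])
r=least_squares(f,[.5,.03,-.2,.2],loss='soft_l1'); print(r.x,r.fun.reshape(-1,2))
p=r.x
print('pull model',W(p,P(p[3])),'open',W(p,P(1.5)),'shut',W(p,P(0)))
for y in(.09,0,-.09): print('place',y,W(p,(-.05,y,.05)))
print('mat ray local', onz(s,*cs(684,182),.053))
E
python3 m1.py
```

```text
pull (array([0.4672, 0.1062, 0.1599]), [np.float64(0.0015480340995533803), np.float64(0.0015480340995533454)])
cork (array([ 0.4943, -0.3652,  0.0675]), [np.float64(0.0014023708649037756), np.float64(0.0014023708649037285)])
[ 0.5976  0.0829 -0.1852  0.2139] [[-4.9025  0.269 ]
 [ 1.3059 -0.4112]
 [ 1.4718  0.5397]
 [ 0.8528 -0.141 ]
 [-5.9597 -0.2328]
 [-0.6916 -0.8162]
 [ 0.4016  0.2343]]
pull model [0.469  0.107  0.1572] open [0.6484 0.0734 0.2164] shut [0.4527 0.1101 0.1273]
place 0.09 [0.565  0.1806 0.05  ]
place 0 [0.5484 0.0921 0.05  ]
place -0.09 [0.5319 0.0037 0.05  ]
mat ray local [0.5139 0.0081 0.053 ]
```

```bash
python3 - <<'E'
from h import *
from scipy.spatial.transform import Rotation as R
s=ctrl.get_state(); M=R.from_rotvec(s['tool_rot']).as_matrix(); print(M.round(3))
j=M[:2,1]; print('jaw angle deg',np.degrees(np.arctan2(j[1],j[0])),'want',90-10.6)
t=meta('top0')
for n,u,v,z in(('pinkL',324,210.5,.06),('cup',402,202,.055),('dish',350,182,.02),('pinkR',395,240,.06)): print(n,onz(t,u,v,z).round(3))
E
```

```text
[[-0.001  0.394 -0.919]
 [ 0.002 -0.919 -0.394]
 [-1.    -0.002  0.   ]]
jaw angle deg -66.80522930689928 want 79.4
pinkL [ 0.506 -0.254  0.06 ]
cup [ 0.536 -0.476  0.055]
dish [ 0.596 -0.333  0.02 ]
pinkR [ 0.427 -0.455  0.06 ]
```

Emit:
step_arm:
  motion:
    - [[0.9,1,0.4,-0.5],[0.9,1,0.4,-0.5],[0.9,1,0.4,-0.5],[0.9,1,0.4,-0.5],[0.9,1,0.4,-0.5],[0.9,1,0.4,-0.5],[0.9,1,0.4,-0.5],[0.9,1,0.4,-0.5],[0.9,1,0,-0.2],[0.9,1,0,0]]
  fingers: 62
  squeeze: 35

```text
time_s: 1.1
tcp_pos: [0.444, -0.4129, 0.2911]
tool_rot: [-2.095, 0.217, 2.109]
ft_force: [-0.1, 0.2, -0.5]
gripper_width: 0.723
```

Emit:
step_arm:
  motion:
    - [[0,1,0,0],[0,1,0,0],[0,1,0,0],[0,1,0,0],[0,1,0,0],[0,1,0,0],[0,1,0,0],[0,1,0,0],[0,1,0,0],[0,1,0,0]]

```text
time_s: 2.1
tcp_pos: [0.4444, -0.2011, 0.2867]
tool_rot: [-2.089, 0.208, 2.118]
ft_force: [-0.2, 0.1, -0.9]
gripper_width: 0.726
```

Emit:
step_arm:
  motion:
    - [[0,1,0,0],[0,1,0,0],[0,1,0,0],[0,1,0,0],[0,1,0,0],[0,1,0,0],[0,1,0,0],[0,1,0,0],[0,0,0,0],[0,0,0,0]]

```text
time_s: 3.1
tcp_pos: [0.4406, -0.032, 0.2839]
tool_rot: [-2.085, 0.204, 2.127]
ft_force: [0.1, -0.2, 0.5]
gripper_width: 0.724
```

Emit:
step_arm:
  motion:
    - [[0,1,0,0],[0,1,0,0],[0,1,0,0],[0.2,0.9,0,0],[0,0,0,0]]

```text
time_s: 3.6
tcp_pos: [0.4445, 0.0419, 0.2832]
tool_rot: [-2.079, 0.216, 2.123]
ft_force: [0.1, -0.9, 0.2]
gripper_width: 0.725
```

```bash
python3 - <<'E'
from h import *
from scipy.spatial.transform import Rotation as R
snap('wrist','w1'); s=ctrl.get_state(); print(s['tcp_pos'],R.from_rotvec(s['tool_rot']).as_matrix().round(3)); print(meta('w1'))
p=[0.5976,0.0829,-0.1852]
E
```

```text
[0.44425381 0.04030752 0.28303535] [[-0.02  -0.217 -0.976]
 [ 0.014 -0.976  0.217]
 [-1.    -0.009  0.023]]
{'fx': 360.6320309227995, 'fy': 360.6320309227995, 'cx': 277.55529553694277, 'cy': 214.3282848771152, 'k1': 0.0033003036904713412, 'pose': array([[-0.21460915, -0.93632876, -0.27790533,  0.51305192],
       [-0.97663635,  0.20247644,  0.07200505,  0.02591089],
       [-0.01115112,  0.28686539, -0.957906  ,  0.42482634],
       [ 0.        ,  0.        ,  0.        ,  1.        ]])}
```

View pics/w1.png

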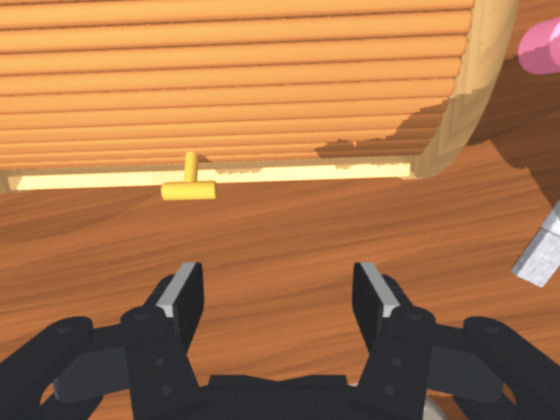

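The pull is at about (189,190) in the wrist view and the board line slopes −0.034. That gives the cabinet a yaw of about −10.5°, which matches the fit.

```bash
cat >> m1.py <<'E'
w=meta('w1')
print('pull3',tri(ray(t,*pull[0]),ray(s,*pull[1]),ray(w,189,190.5)))
print('pred',proj(w,W(p,P(p[3]))),'cheek corner/board end', proj(w,W(p,(-.136,-.185,.096))),proj(w,W(p,(-.124,-.185,.096))))
obs+=[(w,(189,190.5),None),(w,(410,176),(-.136,-.185,.096))]
obs=[o for i,o in enumerate(obs) if i not in(0,4)]
r=least_squares(f,[.5,.03,-.2,.2],loss='soft_l1'); print(r.x,r.fun.reshape(-1,2)); p=r.x
print('pull model',W(p,P(p[3])),'open',W(p,P(1.5)),'shut',W(p,P(0)),'mat',W(p,(-.05,-.09,.05)))
E
python3 m1.py|tail -12
```

```text
place -0.09 [0.5319 0.0037 0.05  ]
mat ray local [0.5139 0.0081 0.053 ]
pull3 (array([0.4678, 0.1066, 0.159 ]), [np.float64(0.0020465741158426066), np.float64(0.0011232799796915289), np.float64(0.0009686032832288365)])
pred [189.8049 189.1586] cheek corner/board end [407.2697 174.3966] [408.2249 161.3154]
[ 0.5959  0.084  -0.1805  0.2266] [[ 1.363  -0.0316]
 [ 1.3732  0.8604]
 [ 0.9     0.2805]
 [-0.9106 -0.6119]
 [ 0.1972  0.031 ]
 [ 0.1712  0.0667]
 [-2.9419 -0.4938]]
pull model [0.4684 0.1073 0.1588] open [0.6467 0.0747 0.2164] shut [0.4509 0.1105 0.1273] mat [0.5305 0.0045 0.05  ]
```

Emit:
step_arm:
  motion:
    - [[0.3,0.9,0,0.3],[0.3,0.9,-0.5,0],[0.3,0.9,-0.8,0],[0.3,0.6,-1,0],[0,0,-0.5,0],[0,0,0,0]]

```text
time_s: 4.25
tcp_pos: [0.471, 0.1029, 0.2254]
tool_rot: [-2.102, 0.181, 2.144]
ft_force: [0.5, -0.7, 0.2]
gripper_width: 0.725
```

Emit:
step_arm:
  motion:
    - [[-0.15,0.2,-1,0],[0,0,-1,0],[0,0,-1,0],[0,0,-0.6,0],[0,0,0,0]]

```text
time_s: 4.75
tcp_pos: [0.4701, 0.102, 0.1547]
tool_rot: [-2.105, 0.187, 2.137]
ft_force: [-1.0, 0.1, -0.6]
gripper_width: 0.727
```

```bash
python3 - <<'E'
from h import *
from scipy.spatial.transform import Rotation as R
s=ctrl.get_state(); M=R.from_rotvec(s['tool_rot']).as_matrix(); print(s['tcp_pos'],M.round(3)); snap('wrist','w2')
E
```

```text
[0.47010842 0.10198821 0.15470405] [[-0.014 -0.184 -0.983]
 [ 0.01  -0.983  0.183]
 [-1.    -0.007  0.016]]
```

View pics/w2.png

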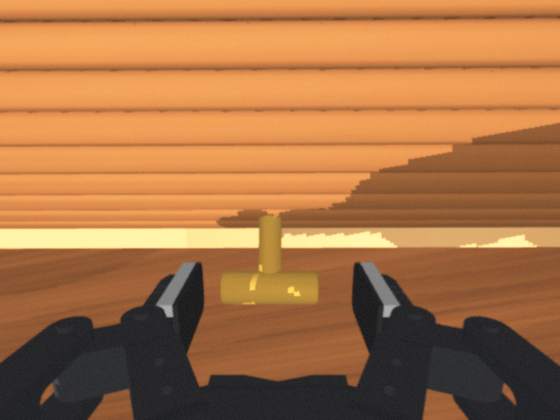

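The bar spans u 221–318 and is square to the jaws, whose centre is at about u 278. It needs a shift of about 4 mm to the left and a few mm down.

Emit:
step_arm:
  motion:
    - [[-0.05,0.25,-0.3,0],[0,0,0,0]]

```text
time_s: 5.0
tcp_pos: [0.4708, 0.1074, 0.1509]
tool_rot: [-2.108, 0.187, 2.131]
ft_force: [-0.7, -0.0, -0.3]
gripper_width: 0.727
```

Emit:
step_arm:
  motion:
    - [[0,0,0,0],[0,0,0,0],[0,0,0,0],[0,0,0,0],[0,0,0,0]]
  fingers: 20
  squeeze: 30

```text
time_s: 5.5
tcp_pos: [0.4702, 0.1055, 0.1516]
tool_rot: [-2.108, 0.191, 2.133]
ft_force: [0.5, -0.8, -2.9]
gripper_width: 0.455
```

Emit:
step_arm:
  motion:
    - [[0.39,-0.07,0.5,0],[0.42,-0.08,0.47,0],[0.46,-0.085,0.44,0],[0.49,-0.09,0.4,0]]

```text
time_s: 5.9
tcp_pos: [0.5062, 0.0989, 0.1885]
tool_rot: [-2.105, 0.189, 2.138]
ft_force: [2.0, 1.7, -12.7]
gripper_width: 0.454
```

Emit:
step_arm:
  motion:
    - [[0.52,-0.09,0.32,0],[0.55,-0.1,0.3,0],[0.57,-0.1,0.25,0],[0.59,-0.105,0.2,0]]

```text
time_s: 6.3
tcp_pos: [0.5516, 0.0907, 0.2117]
tool_rot: [-2.098, 0.19, 2.146]
ft_force: [-0.5, 1.1, -9.0]
gripper_width: 0.455
```

Emit:
step_arm:
  motion:
    - [[0.61,-0.11,0.15,0],[0.62,-0.11,0.1,0],[0.63,-0.115,0.05,0],[0.63,-0.115,0.01,0],[0.63,-0.115,-0.03,0],[0.62,-0.11,-0.08,0]]

```text
time_s: 6.9
tcp_pos: [0.6242, 0.0775, 0.2175]
tool_rot: [-2.078, 0.189, 2.167]
ft_force: [-3.2, 1.0, -4.5]
gripper_width: 0.452
```

Emit:
step_arm:
  motion:
    - [[0.61,-0.11,-0.13,0],[0.6,-0.11,-0.18,0],[0.3,-0.05,-0.1,0],[0,0,0,0]]

```text
time_s: 7.3
tcp_pos: [0.6566, 0.0716, 0.2095]
tool_rot: [-2.073, 0.189, 2.171]
ft_force: [-1.8, 0.9, -3.6]
gripper_width: 0.449
```

Emit:
step_arm:
  motion:
    - [[0.5,-0.09,-0.18,0],[0.5,-0.09,-0.18,0],[0,0,0,0]]

```text
time_s: 7.6
tcp_pos: [0.673, 0.0685, 0.205]
tool_rot: [-2.066, 0.19, 2.18]
ft_force: [0.2, -0.2, 1.1]
gripper_width: 0.236
```

Emit:
step_arm:
  motion:
    - [[0,0,0.8,0],[0,0,1,0],[0,0,1,0],[0,-1,0.5,0],[0,-1,0,0],[0,-1,0,0],[0,-1,0,0],[-0.5,-1,0,0],[-0.5,-1,0,0],[-0.5,-1,0,0]]

```text
time_s: 8.6
tcp_pos: [0.6502, -0.0721, 0.296]
tool_rot: [-2.106, 0.18, 2.143]
ft_force: [0.3, -0.0, 0.3]
gripper_width: 0.233
```

Emit:
step_arm:
  motion:
    - [[-1,-1,0,0],[-1,-1,0,0],[-1,-1,0,0],[-1,-1,0,0],[-0.6,-1,0,0],[-0.5,-1,0,0],[-0.4,-1,0,0],[0,-1,0,0],[0,0,0,0]]
  fingers: 76

```text
time_s: 9.5
tcp_pos: [0.5388, -0.2451, 0.3176]
tool_rot: [-2.144, 0.2, 2.107]
ft_force: [0.6, 0.4, -0.1]
gripper_width: 0.891
```

```bash
python3 - <<'E'
from h import *
s=ctrl.get_state(); print(s['tcp_pos'])
a=snap('side','s3')['color'];b=snap('top','t3')['color'];c=snap('wrist','w3')['color']
r=lambda im,x,y,w,h,W,H:cv2.resize(im[y:y+h,x:x+w],(W,H),interpolation=cv2.INTER_CUBIC)
A=r(a,70,140,230,175,400,304); B=r(b,110,105,190,140,400,295); C=c[:,:]
W=np.zeros((600,800,3),np.uint8); W[:304,:400]=A; W[:295,400:]=B; W[304:600,:395]=cv2.resize(c,(395,296)); W[304:600,400:]=r(a,300,140,200,148,400,296)
cv2.imwrite('pics/c3.png',W[:,:,::-1])
E
```

```text
[ 0.53877303 -0.24509268  0.31764954]
```

View pics/c3.png

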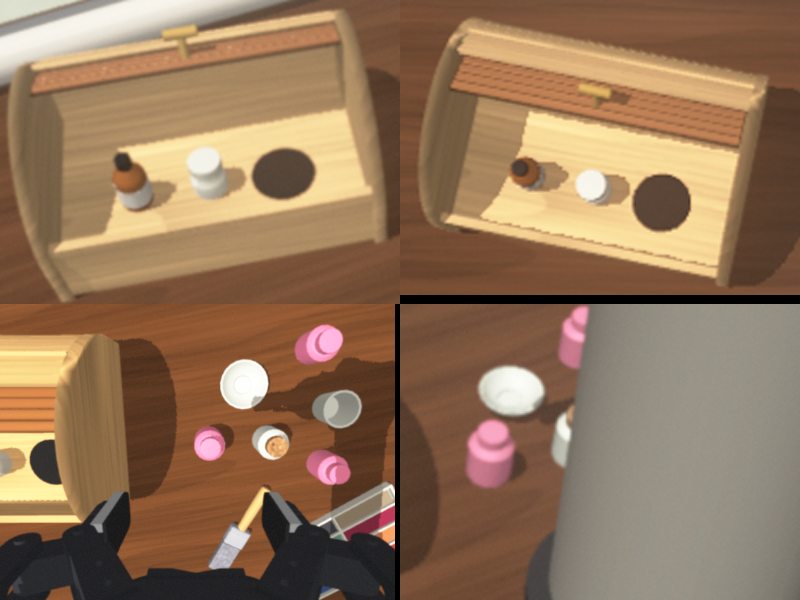

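The cover is open, with the pull at B(595,90). The mat shows at A(284,173) and B(662,202), and the cork at C(277,446). I'll compute positions from these.

```bash
cat > m2.py <<'E'
from m1 import *
print('----')
ts=meta('t3');ss=meta('s3');w3=meta('w3')
T=lambda a,b:(110+(a-400)*.475,105+b*.475*295/295); S=lambda a,b:(70+a*.575,140+b*.5757)
print('pull open obs',tri(ray(ts,*T(595,90)),ray(ss,*S(180,33))),'model',W(p,P(1.5)),W(p,P(1.4)))
print('mat',tri(ray(ts,*T(662,202)),ray(ss,*S(284,173))), onz(ts,*T(662,202),.053),onz(ss,*S(284,173),.053),'model',W(p,(-.05,-.09,.053)))
c=(277*1.418,142*1.419)
print('cork',tri(ray(t,364.3,215.7),ray(s,390.8,194.5),ray(w3,*c)),onz(w3,*c,.07))
E
python3 m2.py | sed '1,/----/d'
```

```text
pull open obs (array([0.6455, 0.0739, 0.2145]), [np.float64(0.0006403297931732042), np.float64(0.0006403297931732333)]) model [0.6467 0.0747 0.2164] [0.6316 0.0775 0.2208]
mat (array([0.5295, 0.0024, 0.0486]), [np.float64(0.0008088260060523187), np.float64(0.0008088260060522842)]) [0.5288 0.0013 0.053 ] [0.5266 0.0038 0.053 ] model [0.5305 0.0045 0.053 ]
cork (array([ 0.4947, -0.3648,  0.0665]), [np.float64(0.002109287027065836), np.float64(0.0008671701184753652), np.float64(0.001506992287062197)]) [ 0.4962 -0.3623  0.07  ]
```

Emit:
step_arm:
  motion:
    - [[-0.4,-1,-0.5,0],[-0.4,-1,-1,0],[-0.4,-1,-1,0],[-0.4,-1,-1,0],[-0.4,-1,-1,0],[-0.2,-0.7,-1,0],[0,0,-1,0],[0,0,-0.8,0],[0,0,0,0]]

```text
time_s: 10.55
tcp_pos: [0.5028, -0.3424, 0.1705]
tool_rot: [-2.167, 0.162, 2.109]
ft_force: [0.4, 0.7, 0.1]
gripper_width: 0.894
```

```bash
python3 - <<'E'
from h import *
from scipy.spatial.transform import Rotation as R
s=ctrl.get_state(); M=R.from_rotvec(s['tool_rot']).as_matrix(); print(s['tcp_pos'],M.round(3)); snap('wrist','w4')
m=meta('w4'); print('projected jaw centre at z .047', proj(m,[*s['tcp_pos'][:2],.047]), 'jar axis', proj(m,[.495,-.3645,.047]),proj(m,[.495,-.3645,.07]))
E
```

```text
[ 0.50284458 -0.34239719  0.17051392] [[ 0.027 -0.155 -0.988]
 [ 0.002 -0.988  0.155]
 [-1.    -0.007 -0.027]]
projected jaw centre at z .047 [279.64923137 210.67510564] jar axis [309.6866351 216.2431439] [312.26288011 224.23649626]
```

View pics/w4.png

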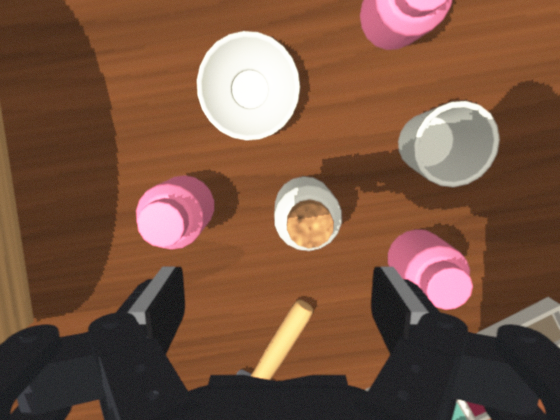

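The cork centre at (311,224.5) matches the projected jar axis at (312,224). Going down now.

Emit:
step_arm:
  motion:
    - [[-0.4,-0.9,0,0],[0,-0.2,-0.8,0],[0,0,-1,0],[0,0,0,0]]

```text
time_s: 11.0
tcp_pos: [0.5008, -0.3618, 0.1383]
tool_rot: [-2.181, 0.157, 2.103]
ft_force: [-0.1, 0.2, -0.2]
gripper_width: 0.892
```

Emit:
step_arm:
  motion:
    - [[-0.4,-0.15,-0.8,0],[-0.1,0,-1,0],[0,0,-1,0],[0,0,-1,0],[0,0,0,0]]

```text
time_s: 11.5
tcp_pos: [0.4966, -0.3614, 0.0641]
tool_rot: [-2.192, 0.152, 2.098]
ft_force: [-0.7, 0.4, -0.7]
gripper_width: 0.885
```

Emit:
step_arm:
  motion:
    - [[-0.05,-0.15,-0.6,0],[0,0,-0.8,0],[0,0,-0.6,0],[0,0,-0.3,0],[0,0,0,0]]

```text
time_s: 12.0
tcp_pos: [0.4985, -0.3646, 0.0177]
tool_rot: [-2.199, 0.152, 2.094]
ft_force: [0.4, 0.4, 0.9]
gripper_width: 0.886
```

Emit:
step_arm:
  motion:
    - [[-0.2,0,-0.05,0],[0,0,0,0],[0,0,0,0],[0,0,0,0],[0,0,0,0],[0,0,0,0]]
  fingers: 30
  squeeze: 45

```text
time_s: 12.6
tcp_pos: [0.4933, -0.3646, 0.0171]
tool_rot: [-2.197, 0.153, 2.095]
ft_force: [-0.1, 0.4, -2.9]
gripper_width: 0.597
```

Emit:
step_arm:
  motion:
    - [[0,0,0.2,0],[0,0,0.4,0],[0,0,0.6,0],[0,0,0.8,0],[0,0,0.8,0],[0,0,0.8,0],[0,0,0.8,0],[0,0,0.8,0],[0,0,0.8,0],[0,0,0.8,0]]

```text
time_s: 13.6
tcp_pos: [0.4923, -0.3636, 0.1645]
tool_rot: [-2.199, 0.152, 2.095]
ft_force: [-0.1, 0.8, -2.9]
gripper_width: 0.594
```

Emit:
step_arm:
  motion:
    - [[0,0.2,0.8,0],[0,0.4,0.8,0],[0.1,0.6,0.8,0],[0.1,0.8,0.8,0],[0.1,0.8,0.8,0],[0.1,0.8,0.5,0],[0.1,0.8,0.3,0],[0.1,0.8,0.1,0],[0.1,0.8,0,0],[0.1,0.8,0,0]]

```text
time_s: 14.6
tcp_pos: [0.5071, -0.2232, 0.2779]
tool_rot: [-2.209, 0.165, 2.084]
ft_force: [-0.2, -0.2, -2.4]
gripper_width: 0.597
```

Emit:
step_arm:
  motion:
    - [[0.1,0.8,0,0],[0.1,0.8,0,0],[0.1,0.8,0,0],[0.1,0.8,0,0],[0.1,0.8,0,0],[0.1,0.8,0,0],[0.1,0.8,0,0],[0.1,0.8,0,0],[0,0.6,0,0],[0,0.4,0,0]]

```text
time_s: 15.6
tcp_pos: [0.5189, -0.0606, 0.2767]
tool_rot: [-2.206, 0.158, 2.094]
ft_force: [0.2, 0.6, -3.3]
gripper_width: 0.596
```

Emit:
step_arm:
  motion:
    - [[0.1,0.6,0,-0.1],[0.1,0.8,0,-0.1],[0.1,0.8,0,0],[0,0.6,0,0],[0,0.3,0,0],[0,0,0,0]]

```text
time_s: 16.2
tcp_pos: [0.5233, 0.0043, 0.2764]
tool_rot: [-2.189, 0.192, 2.081]
ft_force: [0.5, -0.3, -2.6]
gripper_width: 0.593
```

```bash
python3 - <<'E'
from h import *
from scipy.spatial.transform import Rotation as R
s=ctrl.get_state(); M=R.from_rotvec(s['tool_rot']).as_matrix(); print(s['tcp_pos'],M.round(3)); snap('wrist','w5'); snap('side','s5')
E
```

```text
[0.52326726 0.00426008 0.27639971] [[ 0.049 -0.17  -0.984]
 [-0.012 -0.985  0.17 ]
 [-0.999  0.003 -0.051]]
```

View pics/w5.png

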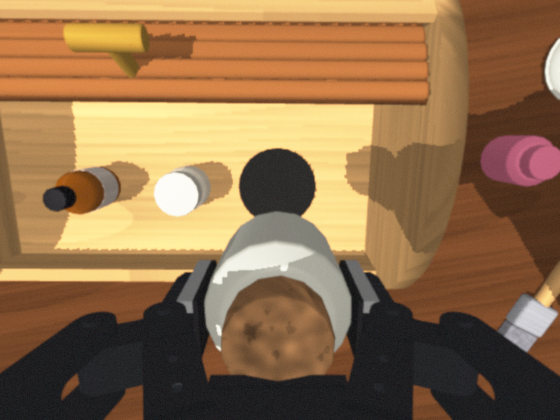

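The mat spans u 239–316 and v 149 to about 223, so its centre is near (277.5,186). The jar is held.

```bash
python3 - <<'E'
from h import *
m=meta('w5'); print(onz(m,277.5,186,.053)); 
print([tri(ray(m,277.5,186),ray(meta('t3'),110+262*.475,105+202*.475))])
for x,y in((.527,.003),):
  print(proj(m,[x,y,.053]))
# jar axis in view: left/right body edges 205,351 at collar
print(proj(m,[.5253,.0043,.2594+.047]),proj(m,[.5253,.0043,.2594+.07]))
E
```

```text
[0.53109045 0.00310124 0.053     ]
[(array([0.52978617, 0.00271325, 0.04254766]), [np.float64(0.0006312243724621526), np.float64(0.0006312243724620892)])]
[278.26809539 189.85324138]
[278.597105   304.05289299] [279.01848667 340.82514258]
```

Emit:
step_arm:
  motion:
    - [[0.2,-0.05,-0.4,0],[0.05,0,-0.7,0],[0,0,-0.7,0],[0,0,-0.7,0],[0,0,-0.7,0],[0,0,-0.7,0],[0,0,-0.7,0],[0,0,-0.7,0],[0,0,-0.5,0],[0,0,0,0]]

```text
time_s: 17.3
tcp_pos: [0.5258, -0.0056, 0.1459]
tool_rot: [-2.175, 0.207, 2.085]
ft_force: [-0.5, 0.2, -3.4]
gripper_width: 0.597
```

Emit:
step_arm:
  motion:
    - [[0.1,0.35,-0.4,0],[0,0.1,-0.6,0],[0,0,-0.6,0],[0,0.05,-0.6,0],[0,0.05,-0.5,0],[0,0,-0.2,0],[0,0,0,0]]

```text
time_s: 18.0
tcp_pos: [0.5287, 0.0066, 0.0831]
tool_rot: [-2.176, 0.207, 2.083]
ft_force: [0.0, -0.5, -3.3]
gripper_width: 0.591
```

Emit:
step_arm:
  motion:
    - [[0,-0.15,-0.2,0],[0,0,-0.15,0],[0,0,0,0]]

```text
time_s: 18.3
tcp_pos: [0.5293, 0.0031, 0.0762]
tool_rot: [-2.178, 0.207, 2.081]
ft_force: [-0.2, -0.1, -3.3]
gripper_width: 0.593
```

Emit:
step_arm:
  motion:
    - [[0,0,-0.1,0],[0,0,-0.1,0],[0,0,0,0]]

```text
time_s: 18.6
tcp_pos: [0.5299, 0.0029, 0.0725]
tool_rot: [-2.179, 0.208, 2.08]
ft_force: [-0.1, -0.4, -3.7]
gripper_width: 0.597
```

Emit:
step_arm:
  motion:
    - [[0,0,-0.08,0],[0,0,0,0]]

```text
time_s: 18.8
tcp_pos: [0.53, 0.003, 0.071]
tool_rot: [-2.179, 0.207, 2.079]
ft_force: [-0.2, -1.2, -3.1]
gripper_width: 0.593
```

Emit:
step_arm:
  motion:
    - [[0,0,-0.08,0],[0,0,0,0]]

```text
time_s: 19.0
tcp_pos: [0.5307, 0.0031, 0.0703]
tool_rot: [-2.181, 0.207, 2.078]
ft_force: [-0.5, -0.3, -2.9]
gripper_width: 0.593
```

Emit:
step_arm:
  motion:
    - [[-0.05,0,-0.1,0],[0,0,0,0]]

```text
time_s: 19.2
tcp_pos: [0.5314, 0.003, 0.0705]
tool_rot: [-2.184, 0.208, 2.074]
ft_force: [-0.4, 0.8, -2.7]
gripper_width: 0.593
```

Emit:
step_arm:
  motion:
    - [[-0.1,0,-0.15,0],[0,0,-0.05,0]]

```text
time_s: 19.4
tcp_pos: [0.5319, 0.0029, 0.07]
tool_rot: [-2.19, 0.209, 2.067]
ft_force: [-7.6, 0.4, 10.7]
gripper_width: 0.595
```

Contact, at 10.7 N upward. Releasing now.

Emit:
step_arm:
  motion:
    - [[0,0,0.05,0],[0,0,0,0],[0,0,0,0],[0,0,0,0]]
  fingers: 66

```text
time_s: 19.8
tcp_pos: [0.5328, 0.0032, 0.0713]
tool_rot: [-2.192, 0.208, 2.065]
ft_force: [0.1, 0.1, -0.1]
gripper_width: 0.774
```

Emit:
step_arm:
  motion:
    - [[0,0,0.3,0],[0,0,0.6,0],[0,0,0.8,0],[0,0,0.8,0],[0,0,1,0],[0,0,1,0],[0,0,1,0],[0,0,1,0],[0,0,1,0],[0,0,1,0]]

```text
time_s: 20.8
tcp_pos: [0.5302, 0.0036, 0.2525]
tool_rot: [-2.19, 0.206, 2.068]
ft_force: [-0.6, -0.1, -0.1]
gripper_width: 0.777
```

```bash
python3 - <<'E'
from h import *
from scipy.spatial.transform import Rotation as R
s=ctrl.get_state(); M=R.from_rotvec(s['tool_rot']).as_matrix(); print(s['tcp_pos'],M.round(3)); 
a=snap('wrist','w6')['color']; b=snap('side','s6')['color']
W=np.zeros((420,800,3),np.uint8); W[:,:560]=a; W[:180,560:]=cv2.resize(b[140:320,60:300],(240,180)); cv2.imwrite('pics/c6.png',W[:,:,::-1])
E
```

```text
[0.53021495 0.00364759 0.25253019] [[ 0.056 -0.182 -0.982]
 [-0.015 -0.983  0.182]
 [-0.998  0.004 -0.058]]
```

View pics/c6.png

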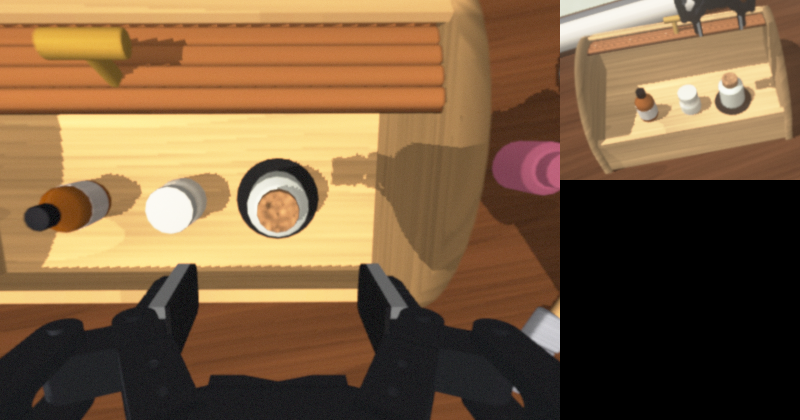

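The jar is on the mat. In the wrist view the mat spans u 237–318 and the jar sits inside it. Next I'll re-grip the pull.

Emit:
step_arm:
  motion:
    - [[0.7,0.4,0.3,0],[0.8,0.5,0.2,0],[0.8,0.5,0.1,0],[0.8,0.5,0,0],[0.8,0.5,0,0],[0.8,0.5,0,0],[0.6,0.4,0,0],[0,0,0,0]]

```text
time_s: 21.7
tcp_pos: [0.6384, 0.0715, 0.2671]
tool_rot: [-2.193, 0.207, 2.064]
ft_force: [0.1, -0.1, 0.4]
gripper_width: 0.771
```

Emit:
step_arm:
  motion:
    - [[0.4,0.15,-0.5,0],[0,0,-0.8,0],[0,0,-0.8,0],[0,0,-0.5,0],[0,0,0,0]]

```text
time_s: 22.2
tcp_pos: [0.6445, 0.0723, 0.2107]
tool_rot: [-2.19, 0.211, 2.067]
ft_force: [0.3, 0.5, -0.2]
gripper_width: 0.771
```

Emit:
step_arm:
  motion:
    - [[0.05,0.1,-0.3,0],[0,0,0,0]]

```text
time_s: 22.4
tcp_pos: [0.6455, 0.0741, 0.2045]
tool_rot: [-2.189, 0.212, 2.067]
ft_force: [-0.6, -0.0, 0.2]
gripper_width: 0.776
```

Emit:
step_arm:
  motion:
    - [[0,0,0,0],[0,0,0,0],[0,0,0,0],[0,0,0,0],[0,0,0,0]]
  fingers: 20
  squeeze: 30

```text
time_s: 22.9
tcp_pos: [0.6458, 0.0736, 0.2056]
tool_rot: [-2.191, 0.212, 2.066]
ft_force: [0.6, -0.6, -1.6]
gripper_width: 0.458
```

Emit:
step_arm:
  motion:
    - [[-0.6,0.11,0.18,0],[-0.61,0.11,0.13,0],[-0.62,0.11,0.08,0],[-0.63,0.11,0.03,0],[-0.63,0.11,-0.02,0]]

```text
time_s: 23.4
tcp_pos: [0.5893, 0.0839, 0.2145]
tool_rot: [-2.204, 0.211, 2.046]
ft_force: [8.2, -0.1, -6.1]
gripper_width: 0.457
```

Emit:
step_arm:
  motion:
    - [[-0.63,0.115,-0.05,0],[-0.62,0.11,-0.1,0],[-0.61,0.11,-0.15,0],[-0.6,0.11,-0.2,0],[-0.58,0.105,-0.25,0]]

```text
time_s: 23.9
tcp_pos: [0.5356, 0.0937, 0.2043]
tool_rot: [-2.226, 0.208, 2.016]
ft_force: [5.4, -2.1, 1.3]
gripper_width: 0.456
```

Emit:
step_arm:
  motion:
    - [[-0.57,0.1,-0.32,0],[-0.55,0.1,-0.34,0],[-0.52,0.1,-0.38,0],[-0.49,0.09,-0.42,0],[-0.46,0.09,-0.46,0]]

```text
time_s: 24.4
tcp_pos: [0.4907, 0.102, 0.1765]
tool_rot: [-2.249, 0.211, 1.985]
ft_force: [-4.4, -3.0, 10.5]
gripper_width: 0.457
```

Emit:
step_arm:
  motion:
    - [[-0.46,0.085,-0.46,0],[-0.43,0.08,-0.49,0],[-0.39,0.07,-0.52,0],[-0.34,0.06,-0.54,0],[-0.3,0.05,-0.56,0]]

```text
time_s: 24.9
tcp_pos: [0.4532, 0.1088, 0.131]
tool_rot: [-2.261, 0.212, 1.97]
ft_force: [-2.3, -0.6, 5.4]
gripper_width: 0.455
```

Emit:
step_arm:
  motion:
    - [[-0.24,0.045,-0.58,0],[-0.15,0.03,-0.4,0],[0,0,0,0]]

```text
time_s: 25.2
tcp_pos: [0.4437, 0.1105, 0.1117]
tool_rot: [-2.263, 0.212, 1.969]
ft_force: [3.5, -1.1, -4.0]
gripper_width: 0.456
```

Emit:
step_arm:
  motion:
    - [[-0.1,0.02,-0.35,0],[0,0,-0.1,0]]

```text
time_s: 25.4
tcp_pos: [0.4427, 0.1108, 0.1056]
tool_rot: [-2.266, 0.216, 1.966]
ft_force: [-14.6, -2.9, 31.8]
gripper_width: 0.459
```

It's firmly against the stop, at 32 N. Easing off and opening the fingers.

Emit:
step_arm:
  motion:
    - [[0,0,0.1,0],[0,0,0,0],[0,0,0,0],[0,0,0,0]]
  fingers: 66

```text
time_s: 25.8
tcp_pos: [0.4438, 0.1114, 0.109]
tool_rot: [-2.267, 0.215, 1.963]
ft_force: [0.4, 0.4, 0.1]
gripper_width: 0.773
```

Emit:
step_arm:
  motion:
    - [[0,0,0.5,0],[0,0,1,0],[0,0,1,0],[0,0,1,0],[0,0,1,0],[0,0,1,0],[0,-0.5,1,0],[0,-1,0.5,0],[0,-1,0,0],[0,-1,0,0]]

```text
time_s: 26.8
tcp_pos: [0.4421, 0.0434, 0.2601]
tool_rot: [-2.27, 0.201, 1.965]
ft_force: [0.6, -0.6, -0.6]
gripper_width: 0.771
```

Emit:
step_arm:
  motion:
    - [[0,-1,0,0],[0,-1,0,0],[0,-1,0,0],[0,-1,0,0],[0,-1,0,0],[0,-1,0,0],[0,-1,0,0],[0,-1,0,0],[0,-0.5,0,0],[0,0,0,0]]

```text
time_s: 27.8
tcp_pos: [0.4404, -0.1339, 0.2666]
tool_rot: [-2.273, 0.196, 1.958]
ft_force: [0.4, -0.0, 0.2]
gripper_width: 0.772
```

```bash
python3 - <<'E'
from h import *
s=ctrl.get_state(); print(s['time_s'],s['tcp_pos'])
a=snap('side','s7')['color']; b=snap('top','t7')['color']
r=lambda im,x,y,w,h,W,H:cv2.resize(im[y:y+h,x:x+w],(W,H),interpolation=cv2.INTER_CUBIC)
W=np.zeros((600,800,3),np.uint8); W[:304,:400]=r(a,70,140,230,175,400,304); W[:295,400:]=r(b,110,105,190,140,400,295)
W[304:600,:395]=cv2.resize(a,(395,296)); W[304:600,400:795]=cv2.resize(b,(395,296))
cv2.imwrite('pics/c7.png',W[:,:,::-1])
E
```

```text
27.8 [ 0.44039233 -0.1338861   0.26655266]
```

View pics/c7.png

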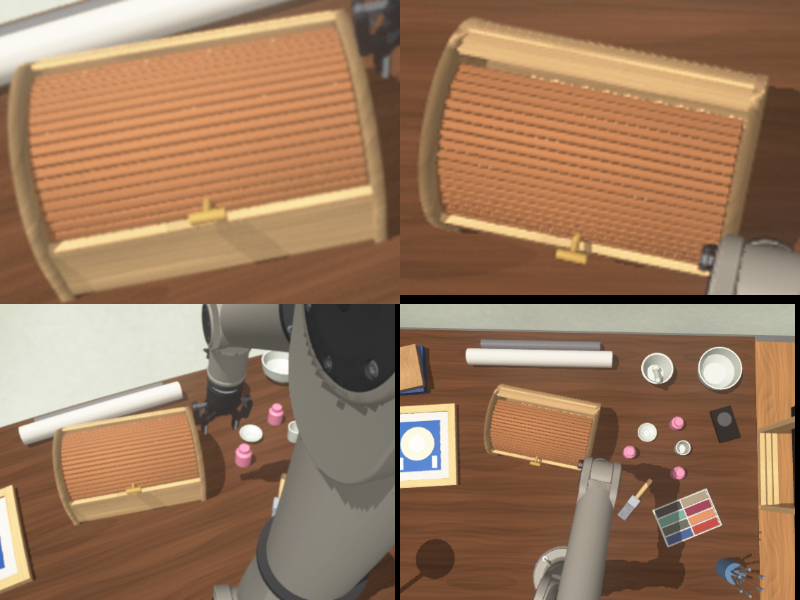

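The cover looks shut, resting on the board. I'll check the pull position and then hand in.

```bash
python3 - <<'E'
from m1 import *
print('----',tri(ray(meta('t7'),192.2,226.6),ray(meta('s7'),189,263.8)),W(p,P(0)),W(p,P(.05)))
q=tri(ray(meta('t7'),192.2,226.6),ray(meta('s7'),189,263.8))[0]
if abs(q[2]-.1273)<.006: print('finish',ctrl.finish_job())
E
```

```text
pull (array([0.4672, 0.1062, 0.1599]), [np.float64(0.0015480340995533803), np.float64(0.0015480340995533454)])
cork (array([ 0.4943, -0.3652,  0.0675]), [np.float64(0.0014023708649037756), np.float64(0.0014023708649037285)])
[ 0.5976  0.0829 -0.1852  0.2139] [[-4.9025  0.269 ]
 [ 1.3059 -0.4112]
 [ 1.4718  0.5397]
 [ 0.8528 -0.141 ]
 [-5.9597 -0.2328]
 [-0.6916 -0.8162]
 [ 0.4016  0.2343]]
pull model [0.469  0.107  0.1572] open [0.6484 0.0734 0.2164] shut [0.4527 0.1101 0.1273]
place 0.09 [0.565  0.1806 0.05  ]
place 0 [0.5484 0.0921 0.05  ]
place -0.09 [0.5319 0.0037 0.05  ]
mat ray local [0.5139 0.0081 0.053 ]
pull3 (array([0.4678, 0.1066, 0.159 ]), [np.float64(0.0020465741158426066), np.float64(0.0011232799796915289), np.float64(0.0009686032832288365)])
pred [189.8049 189.1586] cheek corner/board end [407.2697 174.3966] [408.2249 161.3154]
[ 0.5959  0.084  -0.1805  0.2266] [[ 1.363  -0.0316]
 [ 1.3732  0.8604]
 [ 0.9     0.2805]
 [-0.9106 -0.6119]
 [ 0.1972  0.031 ]
 [ 0.1712  0.0667]
 [-2.9419 -0.4938]]
pull model [0.4684 0.1073 0.1588] open [0.6467 0.0747 0.2164] shut [0.4509 0.1105 0.1273] mat [0.5305 0.0045 0.05  ]
---- (array([0.4492, 0.1086, 0.1279]), [np.float64(0.0020169127913440238), np.float64(0.0020169127913439756)]) [0.4509 0.1105 0.1273] [0.4541 0.1099 0.1346]
the job is handed in; nothing more can be done
finish None
```

I rolled the cover fully back, stood the jar on the empty mat, rolled the cover shut, and handed the job in at about 28 s of the 64 s allowed.

- **Cover open:** before the jar went in, the pull measured within about 2 mm of its fully-back position. Pushing on to find the stop made the fingers slip off the bar; a picture then showed the cover still fully back.
- **Jar:** the wrist picture after release showed it upright and inside the mat's outline. The phial and tub looked unmoved. It was set down with about 11 N at contact.
- **Cover shut:** I pressed it onto its stop with about 32 N on the wrist sensor, then let go. The pull then measured (0.449, 0.109, 0.128), within about 3 mm of the predicted shut position (0.451, 0.111, 0.127).
- **Table:** in the last pictures the other things look to be where they were, and the arm is clear of everything.

**Disagreements:** two of my cabinet corner readings were off by 5–6 pixels, so I dropped them from the fit. The tool's tilt also drifted, by under 1° while the jar was held and to several degrees while the cover was closing.

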